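# Reload the carton stapler's magazine

### The arm

A 6-joint arm with a two-finger parallel gripper is mounted at the origin on the work surface. World frame = base frame: x ahead of the robot, y to its left, z up, the work surface at z = 0. Lengths are in m, angles in rad, forces in N, time in s.
With the tool pointing down it reaches from about 0.275 to 0.725 m from the base axis. Payload 5.6 kg.
Tool frame: the origin (TCP) lies on the centre line of the jaws, within the pads' length; the fingertips stand 25 mm ahead of it and the grasp point (between the pads) lies 6 mm ahead of it; z points along the fingers, x is the direction in which the jaws open and shut, and the axes are right-handed (so a half turn about z gives the same grasp; the last joint's range is limited). The gripper opens to 85 mm and grips with 20 to 120 N. Pads are 22 mm wide; open, the fingers measure 114 mm over their backs; the gripper's body (76 mm by 85 mm) begins 54 mm behind the grasp point. The pads swing forward as they close: fully open they stand 13 mm farther back than shut.
Start: joints at [1.522, 0.255, 0.108, 0, -1.424, -0.285], TCP at [0.18, 0.52, 0.256] pointing down, gripper open.
Joint ranges: [-2.95, 2.95], [-1.21, 1.97], [-1.09, 1.5], [-2.87, 1.71], [-2.94, -0.07], [-3.05, 3.05]. Speed limits (rad/s): [2.57, 2.57, 3.14, 3.14, 3.14, 3.14].

### API

Orientations are given as a unit quaternion [x, y, z, w].
In Python, from bench import get_obs, get_image, camera_model, hand_in gives the robot as it stands. The module is installed in compiled form; this text tells all that it offers.
- The arm moves only by the shell command python3 -m crank 'ROWS' [FORCE]. ROWS is JSON, a list that holds one entry, the list of rows, each a list of 5 numbers: the shift along the tool's x, y, z in mm, then the turn about the tool's z in rad, then the finger opening in mm, from 0 to 85.4. In form: [[[tx, ty, tz, turn, jaw], ...]]. A call has exactly 10 rows; each row is the pose to reach, as a shift and turn from the pose commanded when the call began, along the tool's axes at that moment; what a row does not reach only later rows make up. A row lasts 1/10 s, in which the tool goes at most 50 mm and 8.59 degrees, less where a joint would pass 70% of its speed; a pose out of reach is approached as far as the arm can. A call with a gripper value outside its range is refused whole. The fingers move at their own pace and stop on an object; FORCE is the grip in N (left out, the last holds). Time passes only in rows, so rows that repeat a pose let the fingers close, or fill a call up. It gives the time, the measured TCP pose, the force and the opening at its end, in the units of the state.
- get_obs(): the state, without advancing time (a new reading comes with each control period).
- get_image(name): name is "scene" or "top" or "wrist"; returns the picture (420x560x3 uint8, red, green, blue); there is no depth.
- camera_model(name): a dict with "camera_matrix" (3x3 intrinsics, pixels), "extrinsics" (4x4, takes a point from world to camera coordinates). Camera axes: x right, y down, z forward; pixel columns grow to the right and rows downward; lengths in m; the calibration is good to about 2 mm. A picture is of the moment at which its call begins: read the wrist's pose just before it. camera_model takes no time and is no camera call; for the wrist camera it gives the pose at the moment of the call.
- hand_in(): hands the job in, once; it reports no verdict.
The state is a dict: "clock": time; "joints": joint angles; "qd": joint speeds; "joint_efforts": joint torques, N m; "position": TCP position; "eef_rot": TCP orientation; "contact_force": force on the tool from outside, world axes, zero at the start; "ft_torque": the same for the moment, N m; "grip_width": opening from 0.0 (shut) to 1.0 (fully open).
Only numpy, scipy, OpenCV 4.12 (cv2) and the standard library are available. Lean on these libraries where they do the work, as an engineer would, in place of code of your own. Each camera call takes 0.05 s, during which the arm holds its last target. There are 200 camera calls.

### The job

Load the long narrow staple stick into the stapler magazine: its end has to push the spring follower back until the stick fits between follower and nose, then press it right down to the channel floor and let it go, so that the spring holds it against the nose. Then slide the cover rail fully home towards the nose. Use light hand force throughout (no more than about 25 N), never force a stick that sits crooked, and leave everything else on the bench where it is.

Things in the scene. Friction and masses are not known exactly. Their poses are not given: they have to be found in the camera images.
- magazine: fixed staple magazine, grey and dark steel, on a base plate 230 x 70 x 12 mm; origin: centre of the base's underside on the bench; +x points along its channel to the nose, z up. The channel is open at the top, x = -20 to +95 mm, inner width 18.5 mm, floor 16 mm above the bench, side walls up to 28 mm, a 4 mm lead-in bevel on their upper inner edges. All steel is smooth (friction about 0.2)
- seat (a point): where the stick's centre lies when it is loaded: magazine x = +50 mm, y = 0, 36 mm above the bench; axes as the magazine's. Over the channel and beyond the nose nothing fixed stands higher than 28 mm; behind it (x below -3 mm) stands the open rail
- nose (a point): middle of the upper inner edge of the nose, the 8 mm thick end wall of the channel (magazine x = +95 mm, 28 mm above the bench)
- stick_mid (a point): centre of the staple stick to load, 20 mm above its underside: a steel bar of glued staples 90 mm long (own x), 16 mm wide (own y), 40 mm high, standing legs down on the bench, about 0.12 kg (up to 40 % more or less). Either end may face the nose. Gripped with the fingertips 18 mm or more above its underside, the fingers stay clear of the channel walls
- follower_face (a point): middle of the top edge of the follower's front face. The follower is a steel block 14 mm wide that slides in the channel, its face upright from the channel floor to 50.5 mm above the bench; at rest the face stands 60 mm from the nose (magazine x = +35 mm)
- follower (a joint): how far the follower is pushed back, m: 0 at rest, 0.030 with the stick in place, hard stop at 0.0335. Its spring pushes towards the nose: 3.7 N at rest, 8.8 N with the stick in place, 9.4 N at the stop; this can keep a stick that was not pressed down hanging above the channel floor
- rail_tab (a point): centre of the rail's upright tab, an aluminium plate 10 mm thick along the channel, 24 mm across, 30 mm high, top 91.5 mm above the bench; it stands at the rear end of the rail, magazine x = 38 mm minus rail. The rail is an inverted aluminium channel 75 x 36 mm, roof top 61.5 mm above the bench, its front edge 65 mm ahead of this point
- rail (a joint): how far the rail is slid back from closed, m: 0 closed at its stop (front edge over the nose), 0.106 to 0.112 open, limit 0.112. It slides along the magazine's x, takes about 5 N to move and stays where it is left. Its roof clears a fully seated stick by 2.5 mm and strikes one that stands prouder
- wide_stick_mid (a point): centre of a staple stick of the wrong size: same steel, length and height but 28 mm wide; to be left alone; the two sticks may stand in either place
- stub_mid (a point): centre of a leftover 36 mm long piece of narrow stick, 40 mm high; to be left alone
- mug: white mug, 80 mm wide, 90 mm high; origin under its centre; leave alone
- bottle: clear drinking bottle, 68 mm wide, 200 mm high; origin under its centre; leave alone
- screwdriver: screwdriver lying on the bench; leave alone
- tape_dispenser: green tape dispenser 160 x 70 mm, 107 mm high; origin under its centre; leave alone
- cover_part: grey moulded part 150 x 80 mm, 66 mm high; origin under its centre; leave alone
- carton: cardboard carton 100 x 140 mm, 55 mm high; origin under its centre; leave alone

How it is judged:
On the way:
1. the stick lies right down in the channel, held between nose and follower, while the cover rail is still open (x of stick_mid in the frame of seat between -0.003 and 0.003 m and y of stick_mid in the frame of seat between -0.0025 and 0.0025 m and z of stick_mid in the frame of seat between -0.003 and 0.0025 m and angle between the x axis of stick_mid and the x axis of seat, either way round below 0.05 rad and angle between stick_mid's own z axis and vertical below 0.05 rad and value of joint follower above 0.026 m and value of joint rail above 0.09 m), for 0.3 s.
At the end, for the whole second after the job is handed in: The narrow stick lies in the channel at its seat (within 3 mm along, 2.5 mm across, its underside at most 2.5 mm above the channel floor, upright and parallel to within 0.05 rad), the follower is held back by it (more than 26 mm), and the rail is closed to within 2.5 mm, all at rest (x of stick_mid in the frame of seat between -0.003 and 0.003 m and y of stick_mid in the frame of seat between -0.0025 and 0.0025 m and z of stick_mid in the frame of seat between -0.003 and 0.0025 m and angle between the x axis of stick_mid and the x axis of seat, either way round below 0.05 rad and angle between stick_mid's own z axis and vertical below 0.05 rad and value of joint follower above 0.026 m and value of joint rail below 0.0025 m and linear speed of stick below 0.02 m/s); the robot touches nothing.
It fails at once if the stick is pushed against the magazine, its follower or its rail or wedged crooked between them, with more than 60 N summed over its contacts (contact force between stick and magazine above 60 N).
It fails at once if the robot pushes on the magazine or its rail with more than 30 N (contact force between the arm and magazine above 30 N).
It fails at once if another thing on the bench is moved by more than 30 mm (distance of any of wide_stick_mid, stub_mid, mug, bottle, screwdriver, tape_dispenser, cover_part, carton from where it was at the start of the episode above 0.03 m).
It also fails if it takes over 72 s, if anything falls off the work surface, if the arm or the gripper's body presses on something with over 40 N, if the wrist force passes 120 N, or if a joint passes its speed limit or range.

## Working session

There is one attempt and no reset: what is moved stays moved. The work goes in short steps, Python scripts to look and compute and a shell command to move; the robot and the scene stay as the last step left them, time stands still between calls to the robot, and variables do not carry over. Pictures are saved under pics/ and viewed, about 8 in all and at most 12, crops included, and the job is handed in when it is done.

```bash
mkdir -p pics; cat > h.py <<'E'
import numpy as np, cv2
from bench import get_obs, get_image, camera_model
def ray(name,uv,z,cm=None):
    m=cm or camera_model(name); K=np.array(m["camera_matrix"]);E=np.array(m["extrinsics"])
    R,t=E[:3,:3],E[:3,3]; d=R.T@np.linalg.inv(K)@np.array([uv[0],uv[1],1.]); c=-R.T@t
    return c+d*(z-c[2])/d[2]
def proj(name,p,cm=None):
    m=cm or camera_model(name); K=np.array(m["camera_matrix"]);E=np.array(m["extrinsics"])
    q=K@(E[:3,:3]@np.array(p)+E[:3,3]); return q[:2]/q[2]
def save(name,f,crop=None,s=1):
    im=get_image(name)[:,:,::-1]; cv2.imwrite('pics/'+f.replace('.png','_raw.png'),im)
    if crop: x0,y0,x1,y1=crop; im=im[y0:y1,x0:x1]
    cv2.imwrite('pics/'+f,cv2.resize(np.ascontiguousarray(im),None,fx=s,fy=s,interpolation=cv2.INTER_CUBIC))
E
python3 - <<'E'
from h import *
import json
a=get_image('top')[:,:,::-1];b=get_image('scene')[:,:,::-1]
cv2.imwrite('pics/top_raw.png',a);cv2.imwrite('pics/scene_raw.png',b)
cv2.imwrite('pics/top.png',cv2.resize(a,(800,600),interpolation=cv2.INTER_CUBIC))
print(get_obs())
for n in('top','scene'):
    m=camera_model(n);E=np.array(m["extrinsics"]);print(n,np.array(m["camera_matrix"]).round(1).tolist(),(-E[:3,:3].T@E[:3,3]).round(3),E[2,:3].round(3))
E
```

```text
{'clock': 0.1, 'joints': array([ 1.52158433e+00,  2.55731611e-01,  1.07126139e-01, -4.62619624e-04,
       -1.42386373e+00, -2.84611285e-01]), 'qd': array([ 0.00047909, -0.00088387,  0.00398893,  0.00236898,  0.00017274,
       -0.00060504]), 'joint_efforts': array([-2.01532363e-03, -3.87604451e+01,  2.38473988e+01,  5.37781477e+00,
       -3.75770673e-03,  5.96370569e-06]), 'position': array([0.18000885, 0.51929454, 0.25545382]), 'eef_rot': array([-5.79774742e-01,  8.14776348e-01, -5.15150229e-04, -6.97562271e-04]), 'contact_force': array([-0.64754297,  0.39506536, -0.20756716]), 'ft_torque': array([-0.03494589,  0.03420758, -0.0717721 ]), 'grip_width': 1.0024026439000147}
top [[542.7, 0.0, 284.2], [0.0, 542.7, 208.7], [0.0, 0.0, 1.0]] [ 0.282 -0.025  1.572] [ 0.191  0.    -0.982]
scene [[386.6, 0.0, 280.4], [0.0, 386.6, 204.2], [0.0, 0.0, 1.0]] [ 1.14  -0.433  0.707] [-0.608  0.407 -0.681]
```

View pics/top.png

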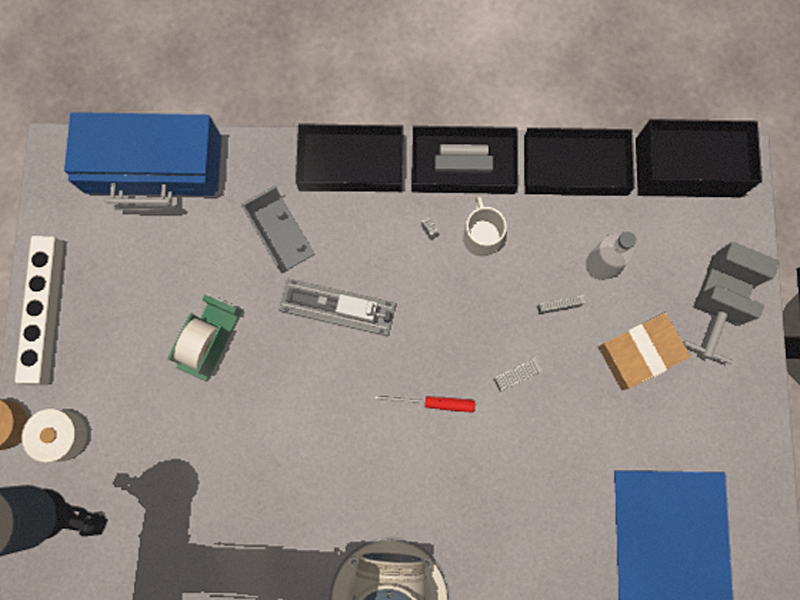

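View pics/scene_raw.png

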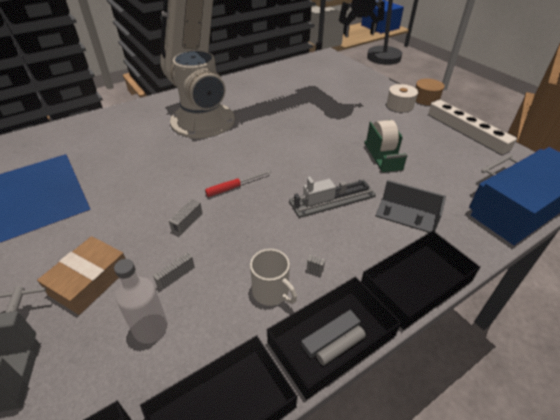

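The narrow stick is at about (561,304) and the wide one at (518,373), both in 800-px top coordinates. The magazine is at (338,307) with its nose to the left (+y) and the rail open to the right. Next I'll enlarge both areas.

```bash
python3 - <<'E'
from h import *
a=cv2.imread('pics/top_raw.png')
m=cv2.resize(a[190:240,190:285],None,fx=8,fy=8,interpolation=cv2.INTER_CUBIC)
s=cv2.resize(a[198:228,365:425],None,fx=8,fy=8,interpolation=cv2.INTER_CUBIC)
o=np.zeros((400+240,760,3),np.uint8);o[:400]=m;o[400:,:480]=s
cv2.imwrite('pics/crop1.png',o[:600+40][:600])
E
```

```text
(no output)
```

View pics/crop1.png

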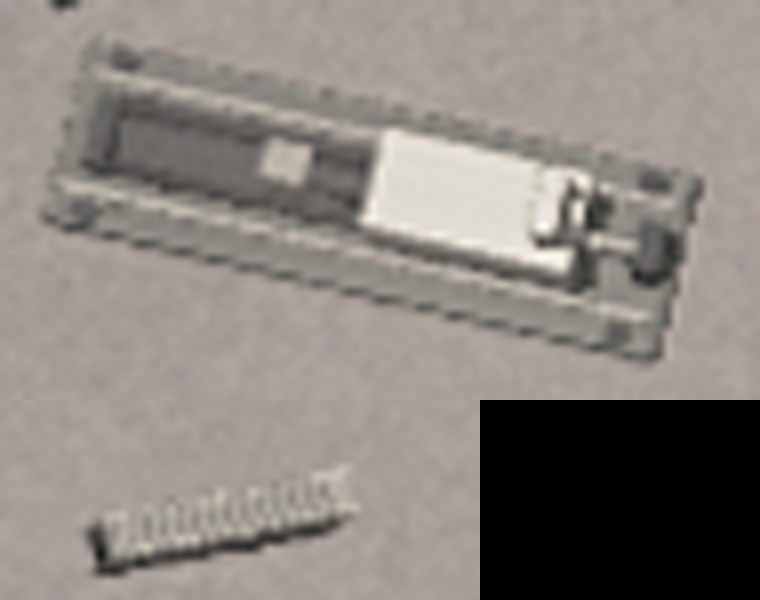

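```bash
python3 - <<'E'
from h import *
f=lambda x,y,ox,oy:((x+.5)/8-.5+ox,(y+.5)/8-.5+oy)
B=[ray('top',f(x,y,190,190),.012)[:2] for x,y in[(95,38),(45,222),(657,360),(702,182)]]
B=np.array(B);print(B.round(4));
print('len',np.linalg.norm(B[0]-B[3]),np.linalg.norm(B[1]-B[2]),np.linalg.norm(B[0]-B[1]),np.linalg.norm(B[2]-B[3]))
c=B.mean(0);v=(B[0]+B[1]-B[2]-B[3])/2;print('mag',c,np.arctan2(v[1],v[0]),v)
S=np.array([ray('top',f(x,y-400,365,198),.04)[:2] for x,y in[(105,512),(116,557),(355,510),(347,468)]])
print(S.round(4),S.mean(0));v=(S[0]+S[1]-S[2]-S[3])/2;print('stick',np.linalg.norm(v),np.arctan2(v[1],v[0]))
m=camera_model('wrist');E=np.array(m['extrinsics']);p=get_obs();print('wrist cam',(-E[:3,:3].T@E[:3,3]),E[2,:3],np.array(m['camera_matrix'])[0])
from scipy.spatial.transform import Rotation as R
print(R.from_quat(p['eef_rot']).as_matrix().round(3))
E
```

```text
[[ 0.6257  0.2201]
 [ 0.5567  0.2353]
 [ 0.5093  0.0111]
 [ 0.5753 -0.0041]]
len 0.22983864208518937 0.22920955195944281 0.07065641444152124 0.06767238032837691
mag [0.56673401 0.11559672] 1.3562398505240556 [0.04886788 0.22425657]
[[ 0.5767 -0.293 ]
 [ 0.5604 -0.2967]
 [ 0.5789 -0.3829]
 [ 0.5942 -0.3805]] [ 0.57756001 -0.33826149]
stick 0.08871631811084324 1.7752199257117312
wrist cam [0.26108739 0.49010138 0.37388765] [-0.31055536  0.106671   -0.94455104] [371.10601316   0.         280.85068478]
[[-0.328 -0.945 -0.001]
 [-0.945  0.328 -0.002]
 [ 0.002 -0.    -1.   ]]
```

```bash
cat >> h.py <<'E'
from scipy.spatial.transform import Rotation as Rot
def calc(xyz,lineyaw):
    o=get_obs();R=Rot.from_quat(o['eef_rot']).as_matrix();d=R.T@(np.array(xyz)-o['position'])*1000
    y=np.arctan2(R[1,0],R[0,0]); t=-((lineyaw+np.pi/2-y+np.pi/2)%np.pi-np.pi/2)
    print('rows',d.round(1),'turn',round(t,3),'| t',round(o['clock'],2),'pos',o['position'].round(4),'F',o['contact_force'].round(1),'w',round(o['grip_width']*85.4,1),'tilt',R[:,2].round(4)); return d,t
MC=np.array([0.5667,0.1156]);MY=1.356
ux=np.array([np.cos(MY),np.sin(MY)]);uy=np.array([-ux[1],ux[0]])
def mag(x,y=0): return MC+x*ux+y*uy
E
python3 - <<'E'
from h import *
print('bottle cap',ray('top',(627*.7,240*.7),.2),'bottle base',ray('scene',(140,325),0.0))
calc([.5776,-.338,.15],1.775)
E
python3 -m crank '[[[680,-657,0,1.03,45],[680,-657,0,1.03,45],[680,-657,0,1.03,45],[680,-657,0,1.03,45],[680,-657,0,1.03,45],[680,-657,0,1.03,45],[680,-657,0,1.03,45],[680,-657,0,1.03,45],[680,-657,0,1.03,45],[680,-657,0,1.03,45]]]' 60
python3 -c "
from h import *
calc([.5776,-.338,.15],1.775)"
```

```text
bottle cap [ 0.66457609 -0.42726369  0.2       ] bottle base [ 0.650918   -0.44289379  0.        ]
rows [ 679.5 -656.6  106.7] turn 1.033 | t 0.1 pos [0.18   0.5193 0.2555] F [-0.6  0.4 -0.2] w 85.6 tilt [-5.0e-04 -1.6e-03 -1.0e+00]
clock: 1.1
position: [0.3907, 0.0641, 0.2563]
eef_rot: [-0.104, 0.995, 0.0, 0.0]
contact_force: [0.9, 1.1, -0.2]
grip_width: 0.528
rows [-100.  -432.   106.2] turn 0.003 | t 1.1 pos [0.3907 0.0641 0.2563] F [ 0.9  1.1 -0.2] w 45.1 tilt [ 2.e-04  5.e-04 -1.e+00]
```

```bash
python3 -m crank '[[[-100,-432,50,0.003,45],[-100,-432,50,0.003,45],[-100,-432,50,0.003,45],[-100,-432,50,0.003,45],[-100,-432,50,0.003,45],[-100,-432,50,0.003,45],[-100,-432,70,0.003,45],[-100,-432,106,0.003,45],[-100,-432,106,0.003,45],[-100,-432,106,0.003,45]]]'
python3 - <<'E'
from h import *
calc([.5776,-.338,.044],1.775)
save('wrist','w1.png')
for s in(-45,45):
  for w in(-8,8):
    u=np.array([np.cos(1.775),np.sin(1.775)])*s/1000;v=np.array([-np.sin(1.775),np.cos(1.775)])*w/1000
    print(s,w,proj('wrist',[.5776+u[0]+v[0],-.338+u[1]+v[1],.04]).round(1))
E
```

```text
clock: 2.1
position: [0.5759, -0.3386, 0.1443]
eef_rot: [-0.1, 0.995, 0.002, -0.004]
contact_force: [0.2, -0.6, -0.6]
grip_width: 0.525
rows [ -2.4  -0.2 100.3] turn -0.004 | t 2.1 pos [ 0.5759 -0.3386  0.1443] F [ 0.2 -0.6 -0.6] w 44.8 tilt [-0.0075  0.0032 -1.    ]
-45 -8 [264.4 152.3]
-45 8 [290.9 152.2]
45 -8 [266.9 283. ]
45 8 [290.3 282.9]
```

View pics/w1.png

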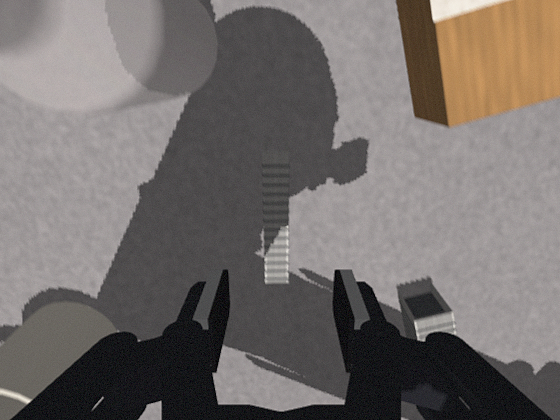

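The wrist view matches: the stick's end is at (276,283) and its top spans u from 262 to 289, within about 1 mm of prediction. Descend and grip.

```bash
python3 -m crank '[[[-2,0,25,0,45],[-2,0,50,0,45],[-2,0,75,0,45],[-2,0,90,0,45],[-2,0,100,0,45],[-2,0,100,0,45],[-2,0,100,0,14],[-2,0,100,0,10],[-2,0,100,0,10],[-2,0,100,0,10]]]' 60
python3 -c "
from h import *
calc([.5776,-.338,.044],1.775)"
```

```text
clock: 3.15
position: [0.5801, -0.336, 0.0519]
eef_rot: [-0.102, 0.995, -0.001, 0.001]
contact_force: [-0.4, 2.4, 5.2]
grip_width: 0.168
rows [ 2.8 -1.4  7.9] turn 0.0 | t 3.15 pos [ 0.5801 -0.336   0.0519] F [-0.4  2.4  5.2] w 14.3 tilt [ 0.0025 -0.0012 -1.    ]
```

```bash
python3 -m crank '[[[0,0,0,0,10],[0,0,0,0,10],[0,0,-5,0,10],[0,0,-12,0,10],[0,0,-25,0,10],[0,0,-40,0,10],[0,0,-55,0,10],[0,0,-65,0,10],[0,0,-65,0,10],[0,0,-65,0,10]]]'
python3 - <<'E'
from h import *
p=mag(.095);print(p)
calc([*p,.13],MY)
save('wrist','w2.png')
E
```

```text
clock: 4.15
position: [0.5791, -0.3355, 0.1151]
eef_rot: [-0.102, 0.995, 0.0, -0.0]
contact_force: [-1.0, 0.6, -2.3]
grip_width: 0.166
[0.5869491  0.20841688]
rows [-117.8  531.1  -14.6] turn 0.419 | t 4.15 pos [ 0.5791 -0.3355  0.1151] F [-1.   0.6 -2.3] w 14.2 tilt [-1.e-04  5.e-04 -1.e+00]
```

View pics/w2.png

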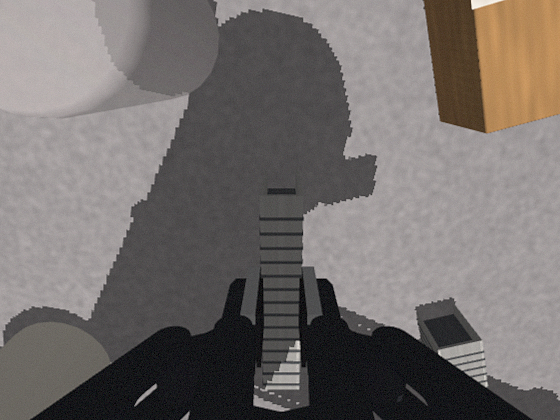

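The stick is held straight: its far end is at (281,192) and its sides are vertical in the image, with the wide stick untouched at (460,350). Carry it high, above the tab.

```bash
python3 -m crank '[[[0,0,-30,0,10],[-8,36,-65,0.05,10],[-16,72,-65,0.1,10],[-25,113,-65,0.2,10],[-35,158,-65,0.3,10],[-45,203,-65,0.42,10],[-55,248,-65,0.42,10],[-65,293,-65,0.42,10],[-75,338,-65,0.42,10],[-85,383,-65,0.42,10]]]'
python3 -c "
from h import *
calc([*mag(.095),.18],MY)"
```

```text
clock: 5.2
position: [0.5841, 0.0583, 0.1795]
eef_rot: [0.108, 0.994, -0.0, -0.001]
contact_force: [0.7, -0.0, -0.8]
grip_width: 0.169
rows [ 29.4 147.2  -0.6] turn -0.001 | t 5.2 pos [0.5841 0.0583 0.1795] F [ 0.7 -0.  -0.8] w 14.4 tilt [-1.5e-03 -4.0e-04 -1.0e+00]
```

```bash
python3 -m crank '[[[7,35,0,0,10],[14,70,0,0,10],[20,100,0,0,10],[25,125,10,0,10],[29,140,20,0,10],[29,145,40,0,10],[29,145,55,0,10],[29,145,65,0,10],[29,145,70,0,10],[29,145,70,0,10]]]'
python3 -m crank '[[[0,0,0,0,10],[0,0,0,0,10],[0,0,0,0,10],[0,0,0,0,10],[0,0,0,0,10],[0,0,0,0,10],[0,0,0,0,10],[0,0,0,0,10],[0,0,0,0,10],[0,0,0,0,10]]]'
python3 - <<'E'
from h import *
calc([*mag(.095),.11],MY)
save('wrist','w3.png',s=1.4)
for p in [(.035,-.007,.0505),(.035,.007,.0505),(-.02,.00925,.028),(.05,.00925,.028),(-.02,-.00925,.028),(.05,-.00925,.028)]:
    print(p,(proj('wrist',[*mag(p[0],p[1]),p[2]])*1.4).round(1))
E
```

```text
clock: 6.2
position: [0.5873, 0.2038, 0.1095]
eef_rot: [0.108, 0.994, -0.001, -0.001]
contact_force: [0.2, 0.0, -1.0]
grip_width: 0.166
clock: 7.2
position: [0.5876, 0.2044, 0.1103]
eef_rot: [0.108, 0.994, -0.0, -0.0]
contact_force: [-0.6, 1.1, -1.9]
grip_width: 0.164
rows [1.5 3.8 0.3] turn -0.001 | t 7.2 pos [0.5876 0.2044 0.1103] F [-0.6  1.1 -1.9] w 14.0 tilt [-0. -0. -1.]
(0.035, -0.007, 0.0505) [380.4 204.1]
(0.035, 0.007, 0.0505) [421.3 204. ]
(-0.02, 0.00925, 0.028) [427.   35.4]
(0.05, 0.00925, 0.028) [423.5 232.5]
(-0.02, -0.00925, 0.028) [374.   35.5]
(0.05, -0.00925, 0.028) [376.4 232.6]
```

View pics/w3.png

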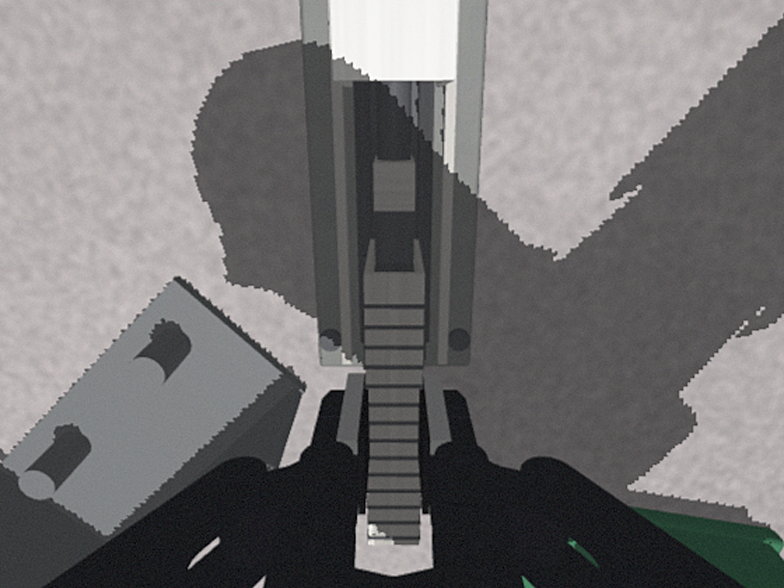

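The follower's front top edge is at (374–415, 211) and the stick's rear top edge at (365–426, 271). Lateral alignment looks close, so I'll check it and the yaw in an enlarged crop.

```bash
python3 - <<'E'
from h import *
a=cv2.imread('pics/w3_raw.png')
a=np.clip(a.astype(float)*1.7,0,255).astype(np.uint8)
z=lambda c:cv2.resize(c,None,fx=4,fy=4,interpolation=cv2.INTER_CUBIC)
o=np.hstack([z(a[50:200,232:332]),z(a[190:340,232:332])]);cv2.imwrite('pics/crop2.png',o)
E
```

```text
(no output)
```

View pics/crop2.png

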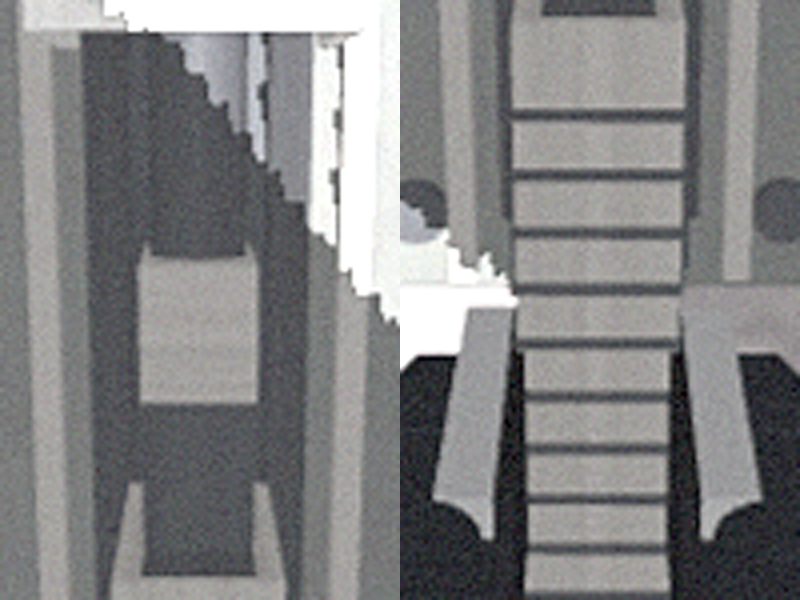

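```bash
python3 - <<'E'
from h import *
v1=190+(16+.5)/4-.5; v2=50+(402.5)/4-.5
o=get_obs();R=Rot.from_quat(o['eef_rot']).as_matrix()
for n,u,v,z in(('stick rear',281.4,v1,.0993),('foll',281.2,v2,.0505),('foll rear',281.4,50+255.5/4-.5,.0505),('stick near',281.2,190+548.5/4-.5,.0993),('wall c',281.6,190+200/4-.5,.028),('rail front',281.6,50+30.5/4-.5,.0615)):
    p=ray('wrist',(u,v),z);print(n,p.round(4),'tool',(R.T@(p-o['position'])*1000).round(1))
E
```

```text
stick rear [0.5785 0.1583 0.0993] tool [ -1. -47.  11.]
foll [0.577  0.1513 0.0505] tool [ -1.  -54.1  59.8]
foll rear [0.5732 0.1345 0.0505] tool [ -0.9 -71.3  59.8]
stick near [0.5909 0.2146 0.0993] tool [-1.  10.6 11. ]
wall c [0.589 0.207 0.028] tool [-0.8  2.9 82.3]
rail front [0.5681 0.1114 0.0615] tool [ -0.9 -95.   48.8]
```

The stick, follower and channel are all at tool x ≈ −1.0 mm, so they are aligned, and the stick's rear is 7 mm ahead of the follower. Descend 25 mm, then push back.

```bash
python3 -m crank '[[[0,0,8,0,10],[0,0,16,0,10],[0,0,22,0,10],[0,0,25,0,10],[0,0,25,0,10],[0,-4,25,0,10],[0,-8,25,0,10],[0,-12,25,0,10],[0,-16,25,0,10],[0,-20,25,0,10]]]'
python3 -m crank '[[[0,-2,0,0,10],[0,-4,0,0,10],[0,-6,0,0,10],[0,-8,0,0,10],[0,-10,0,0,10],[0,-12,0,0,10],[0,-13,0,0,10],[0,-13,0,0,10],[0,-13,0,0,10],[0,-13,0,0,10]]]'
python3 -c "
from h import *
calc([*mag(.05),.067],MY)"
```

```text
clock: 8.25
position: [0.5839, 0.1857, 0.0859]
eef_rot: [0.108, 0.994, 0.001, 0.001]
contact_force: [0.6, 6.1, -0.4]
grip_width: 0.168
clock: 9.25
position: [0.5814, 0.1739, 0.086]
eef_rot: [0.108, 0.994, 0.002, 0.001]
contact_force: [1.1, 7.2, -1.8]
grip_width: 0.167
rows [  1.9 -10.2  19. ] turn -0.001 | t 9.25 pos [0.5814 0.1739 0.086 ] F [ 1.1  7.2 -1.8] w 14.3 tilt [ 0.0028  0.0036 -1.    ]
```

```bash
python3 -m crank '[[[0,-1,0,0,10],[0,-2,0,0,10],[0,-3,0,0,10],[0,-4,0,0,10],[0,-5,0,0,10],[0,-6,0,0,10],[0,-7,0,0,10],[0,-7,0,0,10],[0,-7,0,0,10],[0,-7,0,0,10]]]'
python3 -m crank '[[[0,-0.5,0,0,10],[0,-1,0,0,10],[0,-1,0,0,10],[0,-1,0,0,10],[0,-1,0,0,10],[0,-1,0,0,10],[0,-1,0,0,10],[0,-1,0,0,10],[0,-1,0,0,10],[0,-1,0,0,10]]]'
python3 - <<'E'
from h import *
calc([*mag(.05),.067],MY)
save('wrist','w4.png',(200,0,360,120),5)
E
```

```text
clock: 10.25
position: [0.58, 0.1675, 0.0861]
eef_rot: [0.108, 0.994, 0.002, 0.001]
contact_force: [0.9, 8.6, -0.7]
grip_width: 0.168
clock: 11.25
position: [0.5798, 0.1666, 0.0861]
eef_rot: [0.108, 0.994, 0.002, 0.001]
contact_force: [1.1, 9.2, -1.4]
grip_width: 0.166
rows [ 2.  -2.7 19.1] turn -0.001 | t 11.25 pos [0.5798 0.1666 0.0861] F [ 1.1  9.2 -1.4] w 14.1 tilt [ 0.0033  0.0044 -1.    ]
```

View pics/w4.png

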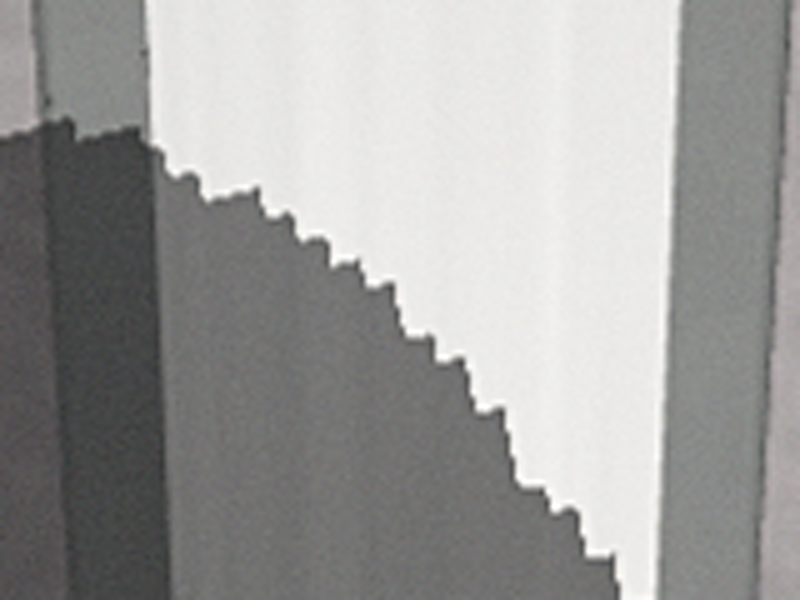

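```bash
python3 - <<'E'
from h import *
a=cv2.imread('pics/w3_raw.png',0).astype(float);b=cv2.imread('pics/w4_raw.png',0).astype(float)
for im in(a,b):
    p=im[180:390,272:291].mean(1); g=np.diff(p); 
    dark=[i+180 for i in range(1,209) if p[i]<p[i-1] and p[i]<=p[i+1] and p[i]<np.median(p)-10]; print(dark)
# edges left/right of stick
im=b
for v in(200,230,260,285):
    r=b[v-2:v+3].mean(0);g=np.diff(r);print(v,[(i,round(g[i])) for i in range(250,315) if abs(g[i])>12])
E
```

```text
[182, 184, 190, 193, 218, 234, 248, 262, 276, 289, 302, 315, 327, 339, 351, 362, 373, 384]
[182, 184, 190, 192, 219, 234, 248, 262, 276, 289, 302, 315, 327, 339, 351, 363, 374, 385]
200 [(253, -14), (259, 28), (302, -25), (303, -25), (311, 18)]
230 [(253, -14), (259, 22), (260, 18), (301, -15), (302, -17), (310, 23)]
260 [(254, -13), (260, 20), (301, -18), (309, 16)]
285 [(257, -32), (258, -39), (262, 61), (263, 16), (298, -36), (299, -46), (303, 56), (304, 13)]
```

There was no slip in the grip: the stick's markings are at the same rows as before. Estimated compression is 31.7 mm, inside the 30–33.5 window, and the force of 9.1 N agrees. Lower gently.

```bash
python3 -m crank '[[[0,0,1,0,10],[0,0,2.5,0,10],[0,0,4,0,10],[0,0,5.5,0,10],[0,0,7,0,10],[0,0,8.5,0,10],[0,0,10,0,10],[0,0,10,0,10],[0,0,10,0,10],[0,0,10,0,10]]]'
python3 -c "
from h import *
calc([*mag(.05),.067],MY)"
```

```text
clock: 12.3
position: [0.5805, 0.1666, 0.0765]
eef_rot: [0.108, 0.994, 0.002, 0.002]
contact_force: [2.6, 8.3, -0.4]
grip_width: 0.17
rows [ 2.7 -2.8  9.5] turn -0.001 | t 12.3 pos [0.5805 0.1666 0.0765] F [ 2.6  8.3 -0.4] w 14.5 tilt [ 0.0049  0.0043 -1.    ]
```

```bash
python3 -m crank '[[[0,0,1,0,10],[0,0,2,0,10],[0,0,3,0,10],[0,0,4,0,10],[0,0,5,0,10],[0,0,6,0,10],[0,0,7,0,10],[0,0,8,0,10],[0,0,8,0,10],[0,0,8,0,10]]]'
python3 -m crank '[[[0,0,0.5,0,10],[0,0,1,0,10],[0,0,1.5,0,10],[0,0,2,0,10],[0,0,2,0,10],[0,0,2,0,10],[0,0,2,0,10],[0,0,2,0,10],[0,0,2,0,10],[0,0,2,0,10]]]'
python3 -c "
from h import *
calc([*mag(.05),.067],MY)"
```

```text
clock: 13.3
position: [0.5803, 0.1665, 0.0685]
eef_rot: [0.108, 0.994, 0.002, 0.002]
contact_force: [1.1, 8.8, -0.5]
grip_width: 0.164
clock: 14.3
position: [0.5804, 0.1667, 0.068]
eef_rot: [0.107, 0.994, 0.002, 0.002]
contact_force: [-2.2, 8.9, 8.6]
grip_width: 0.17
rows [ 2.5 -2.9  0.9] turn -0.0 | t 14.3 pos [0.5804 0.1667 0.068 ] F [-2.2  8.9  8.6] w 14.5 tilt [ 0.0053  0.0044 -1.    ]
```

Floor contact is at TCP z 0.068, exactly as predicted from the bench grasp. Ease forward to the nose while pressing lightly, then release.

```bash
python3 -m crank '[[[0,0.5,0.5,0,10],[0,1,0.7,0,10],[0,1.5,0.7,0,10],[0,2,0.7,0,10],[0,2.5,0.7,0,10],[0,3,0.7,0,10],[0,3,0.7,0,10],[0,3,0.7,0,10],[0,3,0.7,0,10],[0,3,0.7,0,10]]]'
python3 -c "
from h import *
calc([*mag(.05),.067],MY)"
```

```text
clock: 15.3
position: [0.5805, 0.1671, 0.0679]
eef_rot: [0.107, 0.994, 0.0, 0.002]
contact_force: [-3.7, 1.0, 13.9]
grip_width: 0.167
rows [ 2.5 -3.2  0.9] turn 0.0 | t 15.3 pos [0.5805 0.1671 0.0679] F [-3.7  1.  13.9] w 14.2 tilt [ 3.8e-03  1.0e-04 -1.0e+00]
```

```bash
python3 -m crank '[[[0,0,0,0,30],[0,0,0,0,40],[0,0,0,0,40],[0,0,0,0,40],[0,0,-5,0,40],[0,0,-20,0,40],[0,0,-40,0,40],[0,0,-60,0,40],[0,0,-80,0,40],[0,0,-80,0,40]]]'
python3 -m crank '[[[0,0,0,0,40],[0,0,0,0,40],[0,0,0,0,10],[0,0,0,0,0],[0,0,0,0,0],[0,0,0,0,0],[0,0,0,0,0],[0,0,0,0,0],[0,0,0,0,0],[0,0,0,0,0]]]'
python3 - <<'E'
from h import *
calc([*mag(.05),.081],MY)
save('wrist','w5.png',(140,20,420,420),1.5)
E
```

```text
clock: 16.3
position: [0.5812, 0.1678, 0.1483]
eef_rot: [0.108, 0.994, 0.001, 0.003]
contact_force: [1.0, -0.3, -0.3]
grip_width: 0.467
clock: 17.3
position: [0.5795, 0.1673, 0.1446]
eef_rot: [0.108, 0.994, 0.0, 0.0]
contact_force: [-0.4, 0.2, -0.5]
grip_width: 0.001
rows [ 1.5 -3.2 63.6] turn -0.001 | t 17.3 pos [0.5795 0.1673 0.1446] F [-0.4  0.2 -0.5] w 0.1 tilt [ 0.  0. -1.]
```

View pics/w5.png

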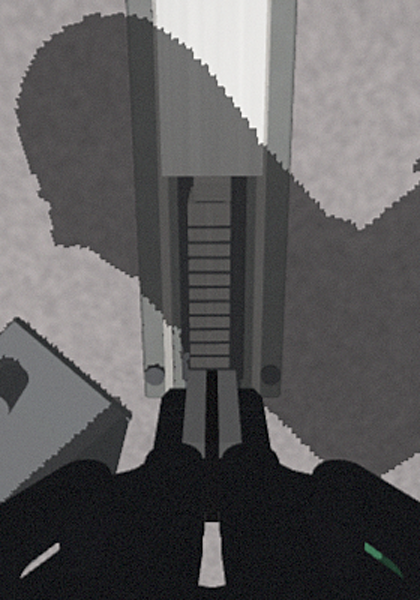

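The stick lies in the channel from about (209,200) to (212,368), with the follower behind it. I'll probe its top lightly with closed fingers to check the height and press it down.

```bash
python3 -m crank '[[[0,-3,20,0,0],[0,-3,40,0,0],[0,-3,52,0,0],[0,-3,57,0,0],[0,-3,60,0,0],[0,-3,61,0,0],[0,-3,62,0,0],[0,-3,62.5,0,0],[0,-3,62.5,0,0],[0,-3,62.5,0,0]]]'
python3 -c "
from h import *
calc([*mag(.05),.081],MY)"
```

```text
clock: 18.35
position: [0.579, 0.1644, 0.0824]
eef_rot: [0.108, 0.994, 0.0, 0.0]
contact_force: [0.1, 0.3, -0.2]
grip_width: 0.001
rows [ 1.6 -0.3  1.4] turn -0.001 | t 18.35 pos [0.579  0.1644 0.0824] F [ 0.1  0.3 -0.2] w 0.1 tilt [ 5.e-04  2.e-04 -1.e+00]
```

```bash
python3 -m crank '[[[0,0,0.5,0,0],[0,0,1,0,0],[0,0,1.5,0,0],[0,0,2,0,0],[0,0,2.5,0,0],[0,0,2.5,0,0],[0,0,2.5,0,0],[0,0,2.5,0,0],[0,0,2.5,0,0],[0,0,2.5,0,0]]]'
python3 -c "
from h import *
calc([*mag(.05),.081],MY)"
```

```text
clock: 19.35
position: [0.5791, 0.1643, 0.0811]
eef_rot: [0.108, 0.994, 0.0, 0.001]
contact_force: [-3.7, 0.1, 9.0]
grip_width: 0.003
rows [ 1.7 -0.3  0.1] turn -0.001 | t 19.35 pos [0.5791 0.1643 0.0811] F [-3.7  0.1  9. ] w 0.3 tilt [ 1.4e-03  1.0e-04 -1.0e+00]
```

The top is felt at TCP z 0.0811 against an expected 0.081, so the stick is fully seated. Now move above and behind the rail tab and look.

```bash
python3 -m crank '[[[0,0,-20,0,0],[0,0,-60,0,0],[0,0,-100,0,0],[0,-30,-100,0,0],[0,-65,-100,0,0],[0,-100,-100,0,0],[0,-100,-100,0,0],[0,-100,-100,0,0],[0,-100,-100,0,0],[0,-100,-100,0,0]]]'
python3 - <<'E'
from h import *
calc([*mag(-.1),.097],MY)
save('wrist','w6.png',(140,60,420,420),1.6)
for x,z in((-.066,.0915),(-.076,.0915),(-.115,.012)):
    print((proj('wrist',[*mag(x),z])-[140,60])*1.6)
E
```

```text
clock: 20.35
position: [0.5576, 0.0675, 0.1794]
eef_rot: [0.107, 0.994, 0.0, -0.0]
contact_force: [0.4, 0.6, 0.4]
grip_width: 0.004
rows [  1.3 -51.   82.4] turn -0.0 | t 20.35 pos [0.5576 0.0675 0.1794] F [0.4 0.6 0.4] w 0.3 tilt [-1.e-04  1.e-04 -1.e+00]
[232.20166122 231.26685413]
[232.2929917 204.9914131]
[230.71979507  77.16383434]
```

View pics/w6.png

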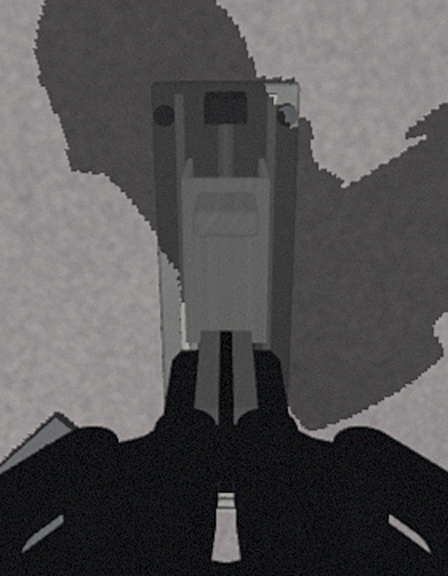

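The tab's top is at (225, 210–235) as predicted, with a low spring rod and a block behind it at (225,108). Descend behind the tab with the tips at about 74 mm.

```bash
python3 -m crank '[[[0,-20,0,0,0],[0,-40,0,0,0],[0,-45,0,0,0],[0,-45,15,0,0],[0,-45,35,0,0],[0,-45,55,0,0],[0,-45,68,0,0],[0,-45,76,0,0],[0,-45,80,0,0],[0,-45,80,0,0]]]'
python3 -c "
from h import *
calc([*mag(.022),.1],MY)"
```

```text
clock: 21.4
position: [0.5478, 0.023, 0.0994]
eef_rot: [0.108, 0.994, -0.0, -0.0]
contact_force: [0.1, -0.0, -0.2]
grip_width: -0.002
rows [  1.4 116.5  -0.6] turn -0.001 | t 21.4 pos [0.5478 0.023  0.0994] F [ 0.1 -0.  -0.2] w -0.2 tilt [-3.e-04 -2.e-04 -1.e+00]
```

```bash
python3 -m crank '[[[0,3,0,0,0],[0,6,0,0,0],[0,9,0,0,0],[0,12,0,0,0],[0,16,0,0,0],[0,20,0,0,0],[0,24,0,0,0],[0,28,0,0,0],[0,32,0,0,0],[0,36,0,0,0]]]'
python3 -m crank '[[[0,4,0,0,0],[0,8,0,0,0],[0,12,0,0,0],[0,16,0,0,0],[0,20,0,0,0],[0,24,0,0,0],[0,28,0,0,0],[0,32,0,0,0],[0,36,0,0,0],[0,40,0,0,0]]]'
python3 -c "
from h import *
calc([*mag(.022),.1],MY)"
```

```text
clock: 22.4
position: [0.5553, 0.0568, 0.1]
eef_rot: [0.108, 0.994, -0.001, -0.0]
contact_force: [-0.8, -5.5, 1.6]
grip_width: -0.002
clock: 23.4
position: [0.5637, 0.0958, 0.0999]
eef_rot: [0.108, 0.994, -0.001, -0.0]
contact_force: [-0.7, -4.9, 3.1]
grip_width: -0.0
rows [ 1.4 42.  -0.2] turn -0.001 | t 23.4 pos [0.5637 0.0958 0.0999] F [-0.7 -4.9  3.1] w -0.0 tilt [-0.001  -0.0026 -1.    ]
```

Force is a steady 5 N. Continue, slowing near the stop.

```bash
python3 -m crank '[[[0,4,0,0,0],[0,8,0,0,0],[0,12,0,0,0],[0,16,0,0,0],[0,20,0,0,0],[0,24,0,0,0],[0,28,0,0,0],[0,31,0,0,0],[0,34,0,0,0],[0,36,0,0,0]]]'
python3 -m crank '[[[0,0.5,0,0,0],[0,1,0,0,0],[0,1.5,0,0,0],[0,2,0,0,0],[0,2.5,0,0,0],[0,3,0,0,0],[0,3.5,0,0,0],[0,4,0,0,0],[0,4,0,0,0],[0,4,0,0,0]]]'
python3 -c "
from h import *
calc([*mag(.022),.1],MY)"
```

```text
clock: 24.4
position: [0.5714, 0.1311, 0.0997]
eef_rot: [0.108, 0.994, -0.001, -0.0]
contact_force: [-0.7, -4.8, 3.1]
grip_width: 0.003
clock: 25.4
position: [0.5723, 0.1355, 0.0996]
eef_rot: [0.108, 0.994, -0.0, -0.0]
contact_force: [-0.4, -4.2, 2.5]
grip_width: -0.001
rows [ 1.3  1.4 -0.4] turn -0.001 | t 25.4 pos [0.5723 0.1355 0.0996] F [-0.4 -4.2  2.5] w -0.0 tilt [-7.e-04 -9.e-04 -1.e+00]
```

```bash
python3 -m crank '[[[0,0.4,0,0,0],[0,0.8,0,0,0],[0,1.2,0,0,0],[0,1.6,0,0,0],[0,2,0,0,0],[0,2.4,0,0,0],[0,2.8,0,0,0],[0,3,0,0,0],[0,3,0,0,0],[0,3,0,0,0]]]'
python3 -c "
from h import *
calc([*mag(.022),.1],MY)"
```

```text
clock: 26.4
position: [0.573, 0.1386, 0.0995]
eef_rot: [0.108, 0.994, -0.0, -0.0]
contact_force: [-0.8, -5.3, 2.3]
grip_width: -0.006
rows [ 1.2 -1.8 -0.5] turn -0.001 | t 26.4 pos [0.573  0.1386 0.0995] F [-0.8 -5.3  2.3] w -0.5 tilt [-7.e-04 -6.e-04 -1.e+00]
```

```bash
python3 -m crank '[[[0,0.3,0,0,0],[0,0.6,0,0,0],[0,0.9,0,0,0],[0,1.2,0,0,0],[0,1.5,0,0,0],[0,1.8,0,0,0],[0,2,0,0,0],[0,2,0,0,0],[0,2,0,0,0],[0,2,0,0,0]]]'
python3 -c "
from h import *
calc([*mag(.022),.1],MY)"
```

```text
clock: 27.4
position: [0.5733, 0.1402, 0.0995]
eef_rot: [0.108, 0.994, -0.001, -0.0]
contact_force: [-2.2, -6.0, 2.9]
grip_width: -0.001
rows [ 1.2 -3.4 -0.4] turn -0.001 | t 27.4 pos [0.5733 0.1402 0.0995] F [-2.2 -6.   2.9] w -0.1 tilt [-9.0e-04 -1.2e-03 -1.0e+00]
```

```bash
python3 -m crank '[[[0,0.3,0,0,0],[0,0.6,0,0,0],[0,0.9,0,0,0],[0,1.2,0,0,0],[0,1.5,0,0,0],[0,1.5,0,0,0],[0,1.5,0,0,0],[0,1.5,0,0,0],[0,1.5,0,0,0],[0,1.5,0,0,0]]]'
python3 -c "
from h import *
calc([*mag(.022),.1],MY)"
```

```text
clock: 28.4
position: [0.5734, 0.1403, 0.0996]
eef_rot: [0.108, 0.994, -0.002, -0.001]
contact_force: [-2.6, -9.8, 2.4]
grip_width: 0.001
rows [ 1.2 -3.6 -0.4] turn -0.001 | t 28.4 pos [0.5734 0.1403 0.0996] F [-2.6 -9.8  2.4] w 0.1 tilt [-0.0019 -0.0034 -1.    ]
```

Motion has stopped while force rises, so this is the stop. One more light push, then back off, lift and look.

```bash
python3 -m crank '[[[0,0.5,0,0,0],[0,1,0,0,0],[0,1.2,0,0,0],[0,1.2,0,0,0],[0,1.2,0,0,0],[0,1.2,0,0,0],[0,1.2,0,0,0],[0,1.2,0,0,0],[0,1.2,0,0,0],[0,1.2,0,0,0]]]'
python3 -m crank '[[[0,-3,0,0,0],[0,-8,0,0,0],[0,-12,0,0,0],[0,-12,-20,0,0],[0,-12,-50,0,0],[0,-12,-80,0,0],[0,-12,-110,0,0],[0,-12,-110,0,0],[0,-12,-110,0,0],[0,-12,-110,0,0]]]'
python3 -m crank '[[[0,35,-20,0,0],[0,70,-40,0,0],[0,105,-50,0,0],[0,130,-50,0,0],[0,130,-50,0,0],[0,130,-50,0,0],[0,130,-50,0,0],[0,130,-50,0,0],[0,130,-50,0,0],[0,130,-50,0,0]]]'
python3 - <<'E'
from h import *
calc([*mag(.022),.1],MY)
save('wrist','w7.png',(110,0,450,270),2.2)
for n,x,z in (('rail front',.103,.0615),('nose outer',.103,.028),('tab top front',.043,.0915),('base end',.115,.012),('base rear',-.115,.012)): print(n,((proj('wrist',[*mag(x+.0024),z])-[110,0])*2.2).round(0))
E
```

```text
clock: 29.4
position: [0.5734, 0.1405, 0.0996]
eef_rot: [0.108, 0.994, -0.003, -0.001]
contact_force: [-2.8, -12.8, 4.0]
grip_width: -0.001
clock: 30.4
position: [0.5711, 0.132, 0.2085]
eef_rot: [0.108, 0.994, -0.0, -0.001]
contact_force: [0.4, 0.6, -0.3]
grip_width: -0.0
clock: 31.4
position: [0.5996, 0.2583, 0.2598]
eef_rot: [0.108, 0.994, 0.0, 0.0]
contact_force: [-0.5, 0.3, 0.2]
grip_width: -0.004
rows [   1.5 -124.4  159.8] turn -0.002 | t 31.4 pos [0.5996 0.2583 0.2598] F [-0.5  0.3  0.2] w -0.4 tilt [ 2.e-04  2.e-04 -1.e+00]
rail front [383. 299.]
nose outer [383. 288.]
tab top front [384. 126.]
base end [382. 310.]
base rear [ 383. -343.]
```

View pics/w7.png

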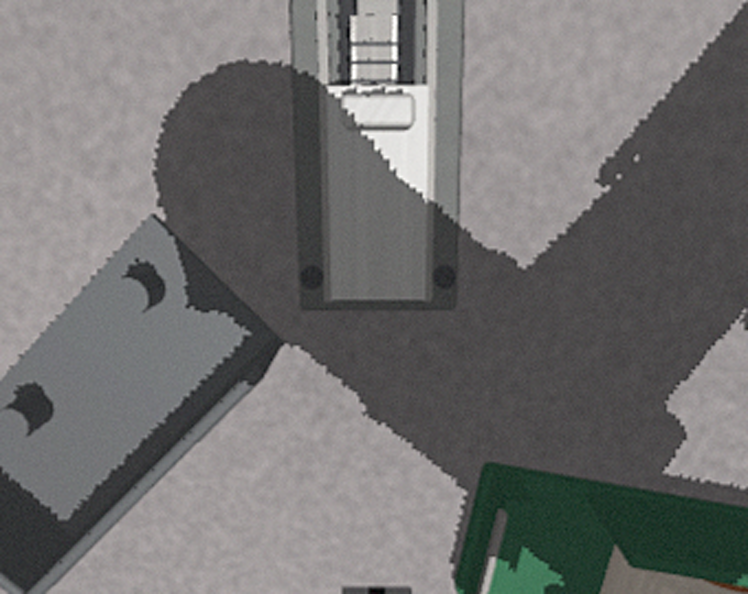

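The rail front edge is at row 299–300 (299 predicted for closed) and the base end is at row 309, so the rail is home. The stick's rear is visible behind the tab, seated and parallel.

```bash
python3 -c "
from bench import hand_in
print(hand_in())"
```

```text
the job is handed in; nothing more can be done
None
```

The narrow staple stick is loaded in the magazine, the cover rail is closed, and I handed the job in at about 31 s of the 72 s allowed. `hand_in()` gives no verdict, so the result rests on my own checks below.

**What I did:** I gripped the stick and pushed the follower back about 31.7 mm with its rear end, at about 9 N. I then lowered it to the channel floor, eased it against the nose and released it. Finally I pushed the rail tab from behind to its stop.

**Checks:**
- **Stick seating:** floor contact came at TCP height 68.0 mm against about 67.9 mm expected. After release, probing the stick's top gave 81.1 mm against 81.0 mm expected.
- **Forces:** the highest reading was about 14 N, when pressing the stick to the floor; closing the rail peaked at about 13 N.
- **Rail:** it stopped moving while the force kept rising. In the last picture its front edge is within about 1 mm of the closed position.
- **Other items:** I saw no sign of contact with anything else on the bench, but I did not re-measure their positions.

**Disagreements:** the wrist camera placed the magazine about 2 mm from where the top camera did, so I aligned by the wrist view and by feel. The gripper also read 14.3 mm on the 16 mm stick, and I did not find out why.

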